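# Extend the telescopic oven brush and take it up

## Robot

A 6-joint arm with a two-finger parallel gripper is mounted at the origin on the work surface. World frame = base frame: x ahead of the robot, y to its left, z up, the work surface at z = 0. Lengths are in m, angles in rad, forces in N, time in s.
With the tool pointing down it reaches from about 0.35 to 0.775 m from the base axis. Payload 5.5 kg.
Tool frame: the origin (TCP) lies between the finger pads; the fingertips stand 19 mm ahead of it and the grasp point (between the pads) is the TCP; z points along the fingers, x is the direction in which the jaws open and shut, and the axes are right-handed (so a half turn about z gives the same grasp; the last joint's range is limited). The gripper opens to 85 mm and grips with 20 to 120 N. Pads are 22 mm wide; open, the fingers measure 114 mm over their backs; the gripper's body (76 mm by 85 mm) begins 54 mm behind the grasp point. The pads swing forward as they close: fully open they stand 13 mm farther back than shut.
Start: joints at [-0.14, 0.313, 0.046, 1.304, 0, 1.431], TCP at [0.575, -0, 0.25] pointing down, gripper open.
Joint ranges: [-2.76, 2.76], [-0.86, 1.69], [-1.03, 1.26], [-2.2, 2.34], [-1.47, 1.5], [-3.14, 3.14]. Speed limits (rad/s): [2.57, 2.57, 3.14, 3.14, 3.14, 3.14].

## Interface

Orientations are given as a unit quaternion [w, x, y, z].
In Python, from workcell import env gives the robot as it stands. The module is installed in compiled form; this text tells all that it offers.
- The arm moves only by the tool carry_out, never from a script. Its argument "steps" is a list of rows, each a list of 7 numbers: the gripper command: -1 is shut, 1 is fully open, values between are in proportion, then the shift along the tool's x, y, z in m, then the turn, a rotation vector about the tool's x, y, z in rad. A call has 1 to 20 rows; each row shifts and turns the commanded pose from where the row before left it, along the tool's axes as they then stand; what a row does not reach is not made up. A row lasts 1/8 s, in which the tool goes at most 62.5 mm and 10.7 degrees, less where a joint would pass 70% of its speed; a pose out of reach is approached as far as the arm can. A call with a gripper value outside its range is refused whole. The fingers move at their own pace and stop on an object; "grip_force" is the grip in N (left out, the last holds). Time passes only in rows, so rows that do not move let the fingers close. It gives the time, the measured TCP pose, the force and the opening at its end, in the units of the state.
- env.get_state(): the state, without advancing time (a new reading comes with each control period).
- env.read_camera(name): name is "scene" or "side" or "wrist"; returns a dict with "color" (384x512x3 uint8, red, green, blue), "K" (3x3 intrinsics, pixels), "R" (3x3) and "t" (3): a world point X has camera coordinates R X + t. Camera axes: x right, y down, z forward; pixel columns grow to the right and rows downward; lengths in m; the calibration is good to about 2 mm. A picture is of the moment at which its call begins. There is no depth.
- env.hand_in(): hands the job in, once; it reports no verdict.
The state is a dict: "clock": time; "joint_pos": joint angles; "qvel": joint speeds; "tau": joint torques, N m; "tcp_pos": TCP position; "orientation": TCP orientation; "wrist_force": force on the tool from outside, world axes, zero at the start; "ft_torque": the same for the moment, N m; "finger_gap": finger opening in m.
Only numpy, scipy, OpenCV 4.12 (cv2) and the standard library are available. Lean on these libraries where they do the work, as an engineer would, in place of code of your own. Each camera call takes 0.05 s, during which the arm holds its last target. There are 200 camera calls.

## Task

Get the bakery's telescopic oven brush ready for use: while it lies in its bench rest, press the button on its collar and draw the handle out, past the first stop, to the second stop, and let the button spring back out so that the handle is locked there. Then lift the brush straight up out of the rest and finish while holding it still, level with the bristles down, with a good hand's breadth of air under the whole brush; leave the loaf tin, flour dredger and scraper where they are.

Things in the scene. Friction and masses are not known exactly. Their poses are not given: they have to be found in the camera images.
- rest: Fixed steel bench rest: base plate 100 x 290 x 5 mm and two uprights 84 mm wide, 6 mm thick, 103 mm tall, with U slots open at the top. Origin: centre of its underside; y along the brush, z up. Head-side upright at y = -128 mm (slot 24 mm wide, floor 75 mm up, for the inner tube); handle-side upright at y = +117 mm (slot 32 mm wide, floor 71 mm up, for the handle tube).
- brush: Telescopic oven brush, loose, about 0.39 kg, level in the rest, axis 85 mm above the bench. Origin: on the tube's axis at the rear face of the head's socket (34 mm thick), 11 to 19 mm from the head-side upright at the start, which stops it when the handle is pulled. y along the tube to the handle's end, z up, x to the button's side. Steel inner tube 20 mm thick runs from y = 0 into the handle.
- collar (a point): Centre of the collar on the front end of the handle, on the tube's axis: a plastic block 36 mm wide across the tube (x), 50 mm along it (y), 34 mm high, with a nose 10 mm long and 32 mm thick on its head side. Axes as the brush. It lies at brush y = 85 mm plus the joint handle.
- button_top (a point): Middle of the outer face of the button on the collar's +x side: a cap 16 mm along the tube, 14 mm high, standing 6 mm out of the collar, level with the tube's axis; over button and collar it is 42 mm. Pinching the collar here with the other finger on its plain side presses it.
- handle_end (a point): Middle of the rear end of the handle tube (28 mm thick, its last 90 mm ribbed), 235 mm behind the collar's centre.
- handle (a joint): How far the handle is drawn out (m): 0 pushed in, 0.060 first stop, 0.120 second stop, which is also its end (0.1205). Sliding friction about 2.5 N. With the button out it is locked at a stop with about 1.5 mm of play; with the button let go between stops it slides on and snaps in at the next stop.
- button (a joint): How far the button is pressed (m): 0 out, 0.006 flush with the collar. Spring 2.5 N at the start, 7 N flush. Beyond 0.0045 the handle is free to slide; let go between stops it stays in by 0.004, at a stop it springs out to 0.
- loaf_tin: Dark steel loaf tin, 110 x 230 x 65 mm, standing to the robot's right of the brush head; leave it. Origin: centre of its underside, y along its length.
- dredger: Aluminium flour dredger, a can 70 mm thick and 103 mm tall with a handle reaching 62 mm from its axis, between the robot and the rest; leave it. Origin: centre of its underside.
- scraper: Bench scraper lying flat, steel blade with wooden grip, 100 x 150 x 20 mm, to the robot's left of the rest; leave it. Origin: centre of its underside, y along its length.
- brush_head (a point): Centre of the brush head's wooden block, 150 x 58 x 24 mm, at y = -41 mm, z = -6 mm of the brush; its bristles point down to 62 mm below the tube's axis.
- balance (a point): Point on the axis of the inner tube at brush y = 125 mm where the drawn-out brush balances (within about 15 mm); bare 20 mm tube there once the handle is out (inside the handle while it is in). Handle in, the brush balances at y = 70 mm.

How it is judged:
By the outcome, as a careful person would: the job done as asked, in the order asked, and still so for the second after the job is handed in, while the arm keeps its last pose, push and grip.
It also fails if it takes over 45 s, if anything falls off the work surface, if the arm or the gripper's body presses on something with over 40 N, if the wrist force passes 120 N, or if a joint passes its speed limit or range.

## Working session

There is one attempt and no reset: what is moved stays moved. The work goes in short steps, Python scripts to look and compute and a tool call to move; the robot and the scene stay as the last step left them, time stands still between calls to the robot, and variables do not carry over. Pictures are saved under pics/ and viewed, about 8 in all and at most 12, crops included, and the job is handed in when it is done.

Besides the shell and the picture viewer there is one more tool, called after ">>>" as name(argument=value, ...) on one line, values as JSON. carry_out: Moves the arm, as the interface text tells. Its arguments: {"type":"object","properties":{"steps":{"type":"array","items":{"type":"array","items":{"type":"number"}}},"grip_force":{"type":"number"}},"required":["steps"]}

```bash
mkdir -p pics; cat > h.py <<'E'
import numpy as np, cv2
from workcell import env
def pix(c,X):
    p=c["K"]@(c["R"]@np.asarray(X,float)+c["t"]); return p[:2]/p[2]
def plane(c,uv,z):
    d=c["R"].T@np.linalg.inv(c["K"])@np.array([*uv,1.]); o=-c["R"].T@c["t"]
    return o+d*(z-o[2])/d[2]
def save(c,n): cv2.imwrite("pics/"+n,c["color"][:,:,::-1])
E
python3 - <<'E'
from h import *
import pickle
a=env.read_camera("scene");b=env.read_camera("side")
pickle.dump((a,b),open("c0.pkl","wb"))
cv2.imwrite("pics/a.png",a["color"][:,:,::-1]);cv2.imwrite("pics/b.png",b["color"][:,:,::-1])
print(env.get_state())
for c in(a,b): print(c["K"],-c["R"].T@c["t"],c["R"])
E
```

```text
{'clock': 0.1, 'joint_pos': array([-1.39607330e-01,  3.13915997e-01,  4.51195015e-02,  1.30359268e+00,
        4.49735994e-06,  1.43117464e+00]), 'qvel': array([ 0.00037436, -0.00123384,  0.0011728 ,  0.00089148, -0.00082093,
       -0.00058517]), 'tau': array([ 3.58776997e-03, -4.81727242e+01,  2.99244744e+01,  1.27543980e-02,
       -1.12281841e-04,  1.60051752e-05]), 'tcp_pos': array([5.74591521e-01, 4.48339176e-05, 2.49514309e-01]), 'orientation': array([-1.13058508e-04,  9.99999683e-01,  7.17554663e-06, -7.88363369e-04]), 'wrist_force': array([-0.75727956,  0.28363349,  0.06690056]), 'ft_torque': array([-0.00385411, -0.03329599, -0.02918315]), 'finger_gap': 0.0851146538702571}
[[377.95316472   0.         252.85687908]
 [  0.         377.95316472 187.64391689]
 [  0.           0.           1.        ]] [1.00085795 0.7382857  0.73779563] [[-0.87104512  0.49075395  0.02099883]
 [ 0.27163201  0.51686035 -0.81183214]
 [-0.40926329 -0.70143848 -0.58351317]]
[[405.05046964   0.         256.9545959 ]
 [  0.         405.05046964 190.96719155]
 [  0.           0.           1.        ]] [ 0.22389249 -0.73675832  0.91816358] [[ 0.90776142 -0.41933177  0.01140499]
 [-0.29340361 -0.65411619 -0.69717023]
 [ 0.29980582  0.62951797 -0.7168149 ]]
```

View pics/a.png

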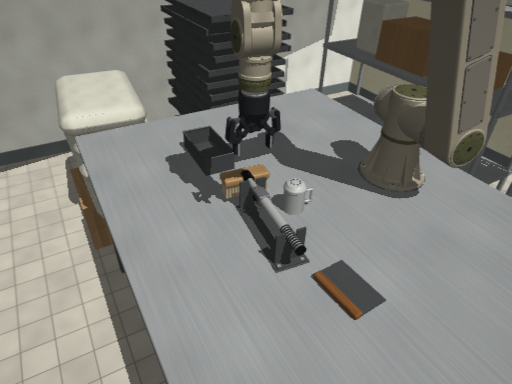

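View pics/b.png

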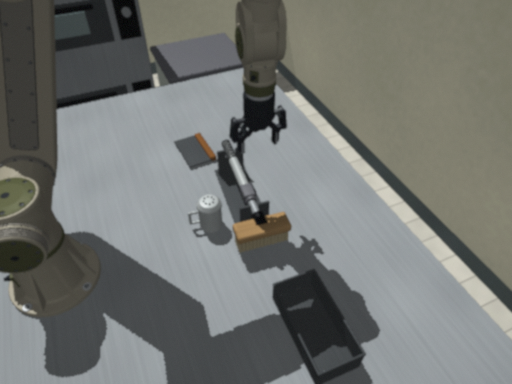

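The brush lies from head at about (245,180) to handle end at (298,248) in the scene view. In the side view it runs from (262,230) to (228,148). The dredger, tin and scraper are all clear. Next I'll view an enlarged crop of both views.

```bash
python3 - <<'E'
from h import *
import pickle
a,b=pickle.load(open("c0.pkl","rb"))
f=lambda c,x,y,w,h: cv2.resize(c["color"][y:y+h,x:x+w,::-1],None,fx=4,fy=4,interpolation=cv2.INTER_CUBIC)
im=np.hstack([f(a,215,155,100,125),f(b,195,130,100,125)])
cv2.imwrite("pics/c.png",im)
E
```

```text
(no output)
```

View pics/c.png

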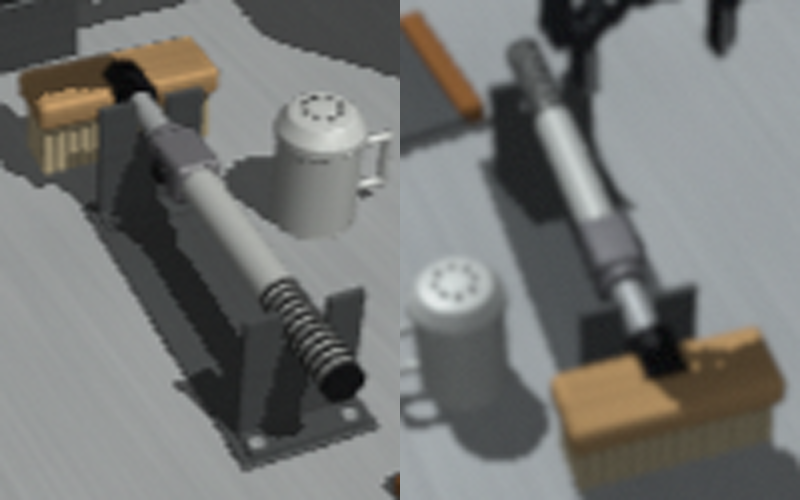

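```bash
python3 - <<'E'
from h import *
import pickle
a,b=pickle.load(open("c0.pkl","rb"))
q=lambda c,x,y,z: plane(c,(x,y),z).round(4)
S=lambda x,y:(215+x/4,155+y/4); T=lambda x,y:(195+(x-400)/4,130+y/4)
print("end",q(a,*S(342,378),.085),q(b,*T(522,50),.085))
print("sock",q(a,*S(142,98),.085),q(b,*T(650,330),.085))
print("collar top corners a",[q(a,*S(*p),.102) for p in((150,138),(192,124),(217,155),(175,172))])
print("collar top corners b",[q(b,*T(*p),.102) for p in((583,232),(630,215),(640,250),(597,270))])
print("dredger",q(a,*S(322,108),.103),q(b,*T(455,280),.103))
print("rest corners a",[q(a,*S(*p),.005) for p in((245,465),(375,425))], "upright tops",[q(a,*S(*p),.103) for p in((243,326),(362,292),(98,108),(205,88))],[q(b,*T(*p),.103) for p in((583,318),(695,288))])
E
```

```text
end [0.5668 0.2307 0.085 ] [0.5712 0.2357 0.085 ]
sock [ 0.5285 -0.0869  0.085 ] [ 0.5393 -0.0801  0.085 ]
collar top corners a [array([ 0.5603, -0.0185,  0.102 ]), array([ 0.5248, -0.0194,  0.102 ]), array([0.5284, 0.0213, 0.102 ]), array([0.5646, 0.0246, 0.102 ])]
collar top corners b [array([0.5283, 0.0094, 0.102 ]), array([0.5657, 0.0114, 0.102 ]), array([ 0.5577, -0.0232,  0.102 ]), array([ 0.5226, -0.0285,  0.102 ])]
dredger [0.4301 0.0089 0.103 ] [0.4297 0.0019 0.103 ]
rest corners a [array([0.6131, 0.2027, 0.005 ]), array([0.5194, 0.2142, 0.005 ])] upright tops [array([0.6065, 0.1795, 0.103 ]), array([0.5237, 0.1885, 0.103 ]), array([ 0.5764, -0.0678,  0.103 ]), array([ 0.4932, -0.0538,  0.103 ])] [array([ 0.496 , -0.0661,  0.103 ]), array([ 0.5766, -0.0723,  0.103 ])]
```

Axis direction is about 0.122 rad off world y and the collar is near (0.543, 0.004). I'll go above it and look from close by.

>>> carry_out(steps=[[1,-0.016,-0.002,0.025,0,0,0.061],[1,-0.016,-0.002,0.025,0,0,0.061],[1,0,0,0,0,0,0],[1,0,0,0,0,0,0]])

```text
clock: 0.6
tcp_pos: [0.5442, 0.0048, 0.2012]
orientation: [0.0, 0.998, -0.06, 0.001]
wrist_force: [-0.4, 0.2, 0.8]
finger_gap: 0.0851
```

```bash
python3 - <<'E'
from h import *
import pickle
w=env.read_camera("wrist");pickle.dump(w,open("w1.pkl","wb"))
cv2.imwrite("pics/w1.png",cv2.resize(w["color"][:,:,::-1],(768,576),interpolation=cv2.INTER_CUBIC))
s=env.get_state();print(s["tcp_pos"],s["orientation"],s["clock"],-w["R"].T@w["t"],w["R"],w["K"][0])
E
```

```text
[0.5446067  0.0047008  0.20151884] [ 1.04847715e-04  9.98160485e-01 -6.06142580e-02  1.24401336e-03] 0.65 [0.55331143 0.07898102 0.32447619] [[ 0.99264086 -0.12107409  0.00227786]
 [-0.11646115 -0.94932921  0.29190899]
 [-0.03318018 -0.29002607 -0.95644339]] [314.94139083   0.         253.2690229 ]
```

View pics/w1.png

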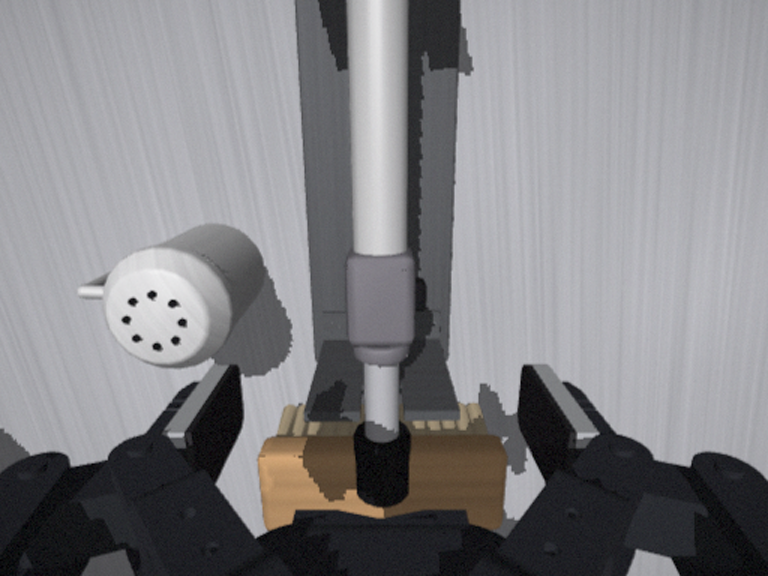

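The wrist view shows the collar (349–414, 250–347 at 1.5×), the black button at (420,293) on the far side (+x), and the socket's rear face at about (382,435).

```bash
python3 - <<'E'
from h import *
import pickle
w=pickle.load(open("w1.pkl","rb"))
q=lambda x,y,z: plane(w,(x/1.5,y/1.5),z).round(4)
print("collar",[q(*p,.102) for p in((349,254),(413,254),(350,345),(413,345))])
print("button",q(424,293,.085)); 
print("tube",[q(*p,.085) for p in((347,3),(409,3),(355,245),(408,245),(365,370),(399,370),(365,425),(400,425))],"sock",q(382,432,.095))
E
```

```text
collar [array([0.5325, 0.0274, 0.102 ]), array([0.5632, 0.0237, 0.102 ]), array([ 0.5263, -0.0201,  0.102 ]), array([ 0.5584, -0.0241,  0.102 ])]
button [ 0.5676 -0.0025  0.085 ]
tube [array([0.5462, 0.1382, 0.085 ]), array([0.5738, 0.1349, 0.085 ]), array([0.5346, 0.0279, 0.085 ]), array([0.5619, 0.0245, 0.085 ]), array([ 0.5304, -0.0439,  0.085 ]), array([ 0.5494, -0.0462,  0.085 ]), array([ 0.5258, -0.0792,  0.085 ]), array([ 0.5461, -0.0817,  0.085 ])] sock [ 0.5359 -0.0782  0.095 ]
```

>>> carry_out(steps=[[1,0.001,0.003,0.03,0,0,-0.011],[1,0,0,0.035,0,0,0],[1,0,0,0.03,0,0,0],[1,0,0,0.023,0,0,0],[1,0,0,0,0,0,0],[1,0,0,0,0,0,0]], grip_force=30)

```text
clock: 1.4
tcp_pos: [0.5453, 0.0016, 0.0837]
orientation: [0.0, 0.998, -0.055, 0.001]
wrist_force: [0.6, 0.6, 0.6]
finger_gap: 0.0858
```

>>> carry_out(steps=[[-1,0,0,0,0,0,0],[-1,0,0,0,0,0,0],[-1,0,0,0,0,0,0],[-1,0,0,0,0,0,0],[-1,0,0,0,0,0,0],[-1,0,0,0,0,0,0]])

```text
clock: 2.15
tcp_pos: [0.5455, 0.0016, 0.0835]
orientation: [0.0, 0.998, -0.055, 0.002]
wrist_force: [2.9, -0.1, 5.3]
finger_gap: 0.0357
```

Gap is 36 mm, so the button is pressed flush. Now I'll draw the handle out.

>>> carry_out(steps=[[-1,0,-0.01,0,0,0,0],[-1,0,-0.01,0,0,0,0],[-1,0,-0.015,0,0,0,0],[-1,0,-0.015,0,0,0,0],[-1,0,0,0,0,0,0]])

```text
clock: 2.78
tcp_pos: [0.5505, 0.052, 0.0835]
orientation: [-0.0, 0.998, -0.055, 0.001]
wrist_force: [2.0, 1.5, 7.5]
finger_gap: 0.0356
```

>>> carry_out(steps=[[-1,0,-0.015,0,0,0,0],[-1,0,-0.015,0,0,0,0],[-1,0,-0.015,0,0,0,0],[-1,0,-0.015,0,0,0,0],[-1,0,-0.01,0,0,0,0],[-1,0,0,0,0,0,0],[-1,0,0,0,0,0,0]])

```text
clock: 3.65
tcp_pos: [0.5577, 0.1211, 0.0835]
orientation: [0.0, 0.998, -0.056, 0.001]
wrist_force: [-0.0, -0.9, 9.4]
finger_gap: 0.0355
```

>>> carry_out(steps=[[-1,0,-0.004,0,0,0,0],[-1,0,-0.003,0,0,0,0],[-1,0,0,0,0,0,0]])

```text
clock: 4.03
tcp_pos: [0.5583, 0.1263, 0.0835]
orientation: [0.002, 0.998, -0.056, 0.001]
wrist_force: [-0.3, -7.3, 9.8]
finger_gap: 0.0356
```

```bash
python3 - <<'E'
from h import *
a=env.read_camera("scene");b=env.read_camera("side")
f=lambda c,x,y,w,h: cv2.resize(c["color"][y:y+h,x:x+w,::-1],None,fx=4,fy=4,interpolation=cv2.INTER_CUBIC)
cv2.imwrite("pics/d.png",np.hstack([f(a,215,155,100,145),f(b,195,110,100,145)]))
E
```

```text
(no output)
```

View pics/d.png

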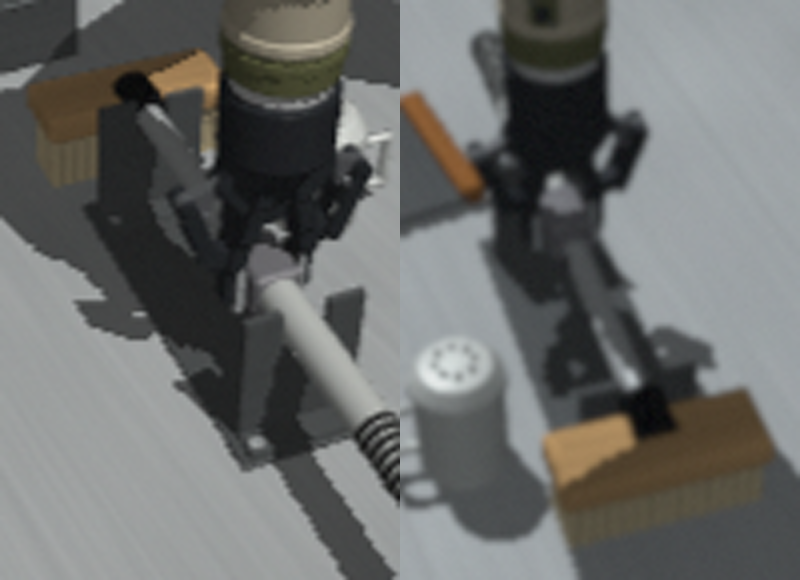

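The handle has travelled 125 mm and the pull has risen to 7 N, which points to the end stop with the brush now being dragged. I'll keep pulling gently until the socket meets the upright.

>>> carry_out(steps=[[-1,0,-0.004,0,0,0,0],[-1,0,-0.003,0,0,0,0],[-1,0,0,0,0,0,0]])

```text
clock: 4.5
tcp_pos: [0.5591, 0.1331, 0.0835]
orientation: [0.002, 0.998, -0.056, 0.001]
wrist_force: [-1.0, -6.7, 9.1]
finger_gap: 0.0359
```

>>> carry_out(steps=[[-1,0,-0.003,0,0,0,0],[-1,0,-0.002,0,0,0,0],[-1,0,0,0,0,0,0]])

```text
clock: 4.88
tcp_pos: [0.5596, 0.1377, 0.0835]
orientation: [0.002, 0.998, -0.056, 0.001]
wrist_force: [-1.2, -8.6, 8.6]
finger_gap: 0.0356
```

>>> carry_out(steps=[[-1,0,-0.003,0,0,0,0],[-1,0,0,0,0,0,0]])

```text
clock: 5.12
tcp_pos: [0.56, 0.1408, 0.0834]
orientation: [0.002, 0.998, -0.056, 0.001]
wrist_force: [-0.6, -9.3, 8.4]
finger_gap: 0.0352
```

```bash
python3 - <<'E'
from h import *
import pickle
w=env.read_camera("wrist");a=env.read_camera("side");pickle.dump((w,a),open("w2.pkl","wb"))
f=cv2.resize(w["color"][:,:,::-1],(512,384))
g=cv2.resize(a["color"][155:255,225:298,::-1],(280,384),interpolation=cv2.INTER_CUBIC)
cv2.imwrite("pics/e.png",np.hstack([f,g]))
E
```

```text
(no output)
```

View pics/e.png

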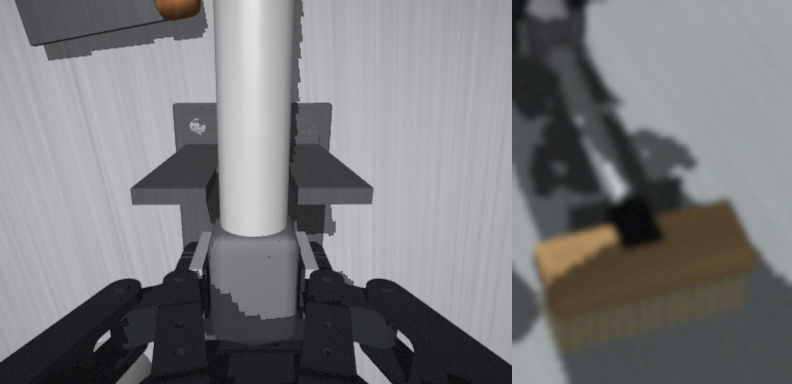

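```bash
python3 - <<'E'
from h import *
import pickle
w,b=pickle.load(open("w2.pkl","rb"))
T=lambda x,y:(225+(x-512)*73/280,155+y*100/384)
print("collar rear",[plane(w,p,.102) for p in((213,237),(295,237))])
print("sock",[plane(b,T(*p),.093) for p in((607,213),(648,198),(628,206))])
print("head wood corners rear",[plane(b,T(*p),.091) for p in((533,240),(724,200))], "front",[plane(b,T(*p),.091) for p in((553,286),(756,252))])
print("head upright top",[plane(b,T(*p),.103) for p in((570,212),(680,180))])
a0,b0=pickle.load(open("c0.pkl","rb"))
T0=lambda x,y:(195+(x-400)/4,130+y/4)
print("head before",[plane(b0,T0(*p),.091) for p in((553,382),(757,328),(568,443),(783,385))])
E
```

```text
collar rear [array([0.54846865, 0.16646188, 0.102     ]), array([0.57817728, 0.16305055, 0.102     ])]
sock [array([ 0.52025152, -0.07113234,  0.093     ]), array([ 0.55277626, -0.07012432,  0.093     ]), array([ 0.53656368, -0.0712084 ,  0.093     ])]
head wood corners rear [array([ 0.46366863, -0.07123375,  0.091     ]), array([ 0.60238025, -0.09255688,  0.091     ])] front [array([ 0.4605806 , -0.11473397,  0.091     ]), array([ 0.60057984, -0.14483609,  0.091     ])]
head upright top [array([ 0.49344954, -0.06773899,  0.103     ]), array([ 0.57695327, -0.07194943,  0.103     ])]
head before [array([ 0.45989473, -0.09977539,  0.091     ]), array([ 0.60406701, -0.11296769,  0.091     ]), array([ 0.44949031, -0.14987656,  0.091     ]), array([ 0.59667105, -0.16420006,  0.091     ])]
```

Collar centre has moved about 139 mm and the head about 20 mm, so the handle is drawn about 0.12 m, with no pad slip. I'll release the button and check it.

>>> carry_out(steps=[[0.3,0,0,0,0,0,0],[0.3,0,0,0,0,0,0],[1,0,0,0,0,0,0],[1,0,0,0,0,0,0],[1,0,0,0,0,0,0],[1,0,0,-0.04,0,0,0],[1,0,0,-0.05,0,0,0],[1,0,0.02,-0.04,0,0,0],[1,0,0.04,0,0,0,0],[1,0,0.04,0,0,0,0],[1,0,0,0,0,0,0],[1,0,0,0,0,0,0]])

```text
clock: 6.72
tcp_pos: [0.5484, 0.0437, 0.2123]
orientation: [-0.0, 0.998, -0.056, 0.0]
wrist_force: [-0.2, 0.1, -0.2]
finger_gap: 0.0853
```

```bash
python3 - <<'E'
from h import *
import pickle
w=env.read_camera("wrist");pickle.dump(w,open("w3.pkl","wb"))
cv2.imwrite("pics/w3.png",cv2.resize(w["color"][:,:,::-1],(768,576),interpolation=cv2.INTER_CUBIC))
print(env.get_state()["tcp_pos"])
E
```

```text
[0.54847988 0.04414887 0.21225373]
```

View pics/w3.png

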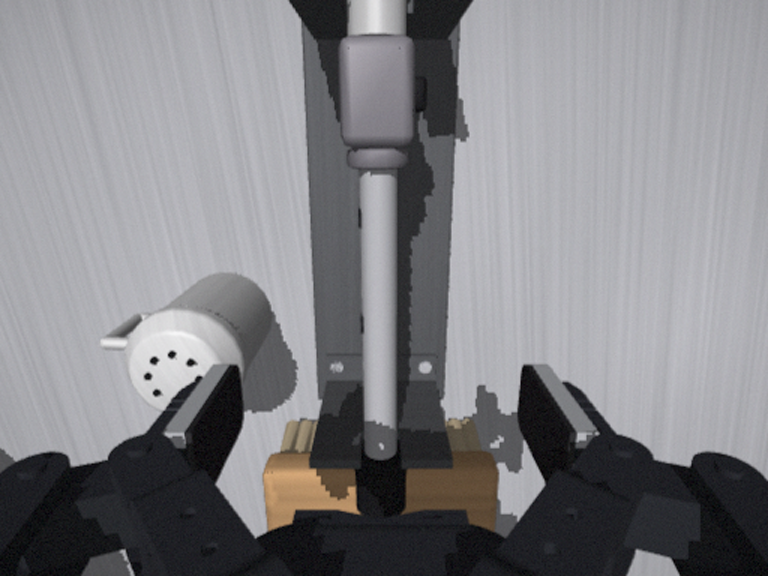

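The wrist view shows the black button standing out of the collar's right side at (420,94), as far as at the start. Bare tube runs from (380,165) to (380,458), and the socket is against the head-side upright.

```bash
python3 - <<'E'
from h import *
import pickle
w=pickle.load(open("w3.pkl","rb"))
q=lambda x,y,z: plane(w,(x/1.5,y/1.5),z).round(4)
print("collar",[q(*p,.102) for p in((342,40),(413,40),(342,143),(413,143))],"sock",q(380,458,.095))
t=[(q(x0,y,.085)+q(x1,y,.085))/2 for x0,x1,y in((361,397,185),(361.5,397.5,300),(364,398,420))];print(t)
print("btn protrusion",q(426,94,.085)-q(413,94,.1))
E
```

```text
collar [array([0.5451, 0.1615, 0.102 ]), array([0.5767, 0.158 , 0.102 ]), array([0.5391, 0.1177, 0.102 ]), array([0.5726, 0.114 , 0.102 ])] sock [ 0.5368 -0.0647  0.095 ]
[array([0.5542 , 0.09475, 0.085  ]), array([0.54735, 0.0316 , 0.085  ]), array([ 0.5396 , -0.04525,  0.085  ])]
btn protrusion [ 0.0075  0.0004 -0.015 ]
```

>>> carry_out(steps=[[1,0,-0.015,0.01,0,0,0],[1,0,0,0.04,0,0,0],[1,0,0,0.04,0,0,0],[1,0,0,0.03,0,0,0],[1,0,0,0.008,0,0,0],[1,0,0,0,0,0,0],[-1,0,0,0,0,0,0],[-1,0,0,0,0,0,0],[-1,0,0,0,0,0,0],[-1,0,0,0,0,0,0],[-1,0,0,0,0,0,0],[-1,0,0,0,0,0,0],[-1,0,0,0,0,0,0]], grip_force=80)

```text
clock: 8.4
tcp_pos: [0.5506, 0.0584, 0.0851]
orientation: [0.0, 0.998, -0.056, 0.001]
wrist_force: [-1.0, 0.1, 5.5]
finger_gap: 0.018
```

>>> carry_out(steps=[[-1,0,0,-0.005,0,0,0],[-1,0,0,-0.01,0,0,0],[-1,0,0,-0.015,0,0,0],[-1,0,0,-0.02,0,0,0],[-1,0,0,-0.02,0,0,0],[-1,0,0,-0.02,0,0,0],[-1,0,0,-0.02,0,0,0],[-1,0,0,-0.02,0,0,0],[-1,0,0,-0.02,0,0,0],[-1,0,0,-0.02,0,0,0],[-1,0,0,-0.015,0,0,0],[-1,0,0,-0.01,0,0,0],[-1,0,0,-0.005,0,0,0],[-1,0,0,0,0,0,0],[-1,0,0,0,0,0,0],[-1,0,0,0,0,0,0]])

```text
clock: 10.4
tcp_pos: [0.5498, 0.0585, 0.2837]
orientation: [0.0, 0.998, -0.055, -0.001]
wrist_force: [-0.2, -0.6, -3.5]
finger_gap: 0.0185
```

```bash
python3 - <<'E'
from h import *
import pickle
a=env.read_camera("scene");b=env.read_camera("side");w=env.read_camera("wrist");pickle.dump((a,b,w),open("f.pkl","wb"))
f=lambda c: c["color"][:,:,::-1]
im=np.hstack([cv2.resize(f(a)[100:292,160:350],(396,400)),cv2.resize(f(b)[80:272,170:360],(396,400))])
cv2.imwrite("pics/f.png",im);cv2.imwrite("pics/g.png",f(w))
s=env.get_state();print(s["tcp_pos"],s["wrist_force"],s["ft_torque"],s["finger_gap"],abs(s["qvel"]).max())
E
```

```text
[0.55001962 0.05849833 0.28402849] [ 0.36007929  0.40310478 -4.15880605] [0.0095796 0.0070835 0.024975 ] 0.018009671131815057 0.002892026242831568
```

View pics/f.png

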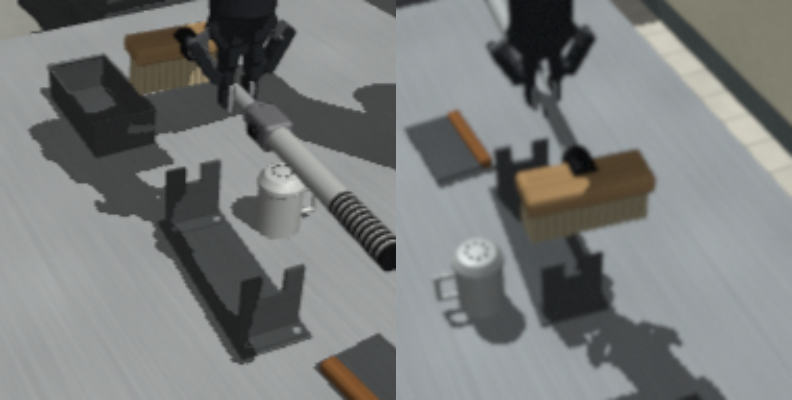

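View pics/g.png

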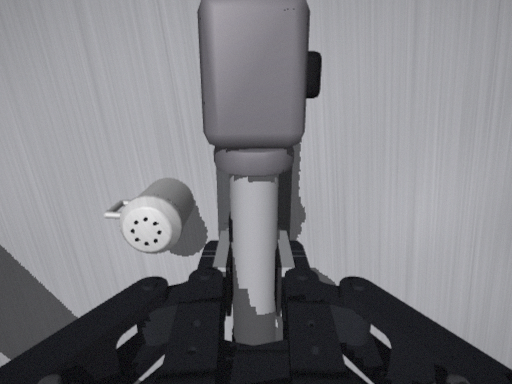

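The views show the brush held level with the bristles down, the button out, and the rest empty. Dredger, tin and scraper look untouched. I'll check the tilt numerically.

```bash
python3 - <<'E'
from h import *
import pickle
a,b,w=pickle.load(open("f.pkl","rb"))
P=np.array([.550,.0585,.284]);u=np.array([.1095,.994,0]);n=np.array([.994,-.1095,0])
def vp(c,uv):
    d=c["R"].T@np.linalg.inv(c["K"])@np.array([*uv,1.]);o=-c["R"].T@c["t"]
    X=o+d*(n@(P-o))/(n@d); return 125+1000*(u@(X-P)),1000*X[2]
A=lambda x,y:(160+x*190/396,100+y*192/400)
B=lambda x,y:(170+(x-396)*190/396,80+y*192/400)
for nm,c,p in(("end",a,A(387,254)),("ribs start (230 mm)",a,A(340,204)),("collar/tube",a,A(283,135)),("tube at fingers",a,A(240,96)),("sock a",a,A(187,40)),("sock b",b,B(577,160))): print(nm,np.round(vp(c,p)))
E
```

```text
end [435. 284.]
ribs start (230 mm) [356. 284.]
collar/tube [240. 293.]
tube at fingers [136. 286.]
sock a [-23. 286.]
sock b [-15. 288.]
```

```bash
python3 -c "
from h import *
print(env.hand_in()); s=env.get_state(); print(s['clock'],s['tcp_pos'],s['finger_gap'])"
```

```text
the job is handed in; nothing more can be done
None
the job is handed in; nothing more can be done
```

The oven brush is extended to the second stop, lifted out of its rest and held still. I handed the job in at about 10.6 s on the robot's clock; no verdict was reported.

**What I did:**
- I pinched the collar until the button was flush and drew the handle past the first stop to its end.
- I let the button spring back out, then gripped the bare tube at the balance point with 80 N.
- I lifted the brush straight up by 0.20 m.

**Last checks:**
- **Handle:** in the last wrist pictures the button stands out of the collar, as far as at the start. The collar measured about 204 mm behind the socket, against 205 mm at the second stop. A rougher check after the lift put the handle's end about 435 mm behind it, against 440 mm.
- **Position:** the axis was level at about 284–288 mm along the brush, apart from one rough collar reading of 293 mm. That puts the bristle tips about 22 cm above the bench.
- **Grip:** the arm was still and carried about 4 N, which matches the brush's weight. The gap read 18 mm on the 20 mm tube, which I put down to the pads giving under the grip force.
- **Other items:** the tin, dredger and scraper look untouched in the pictures; I did not measure their positions again.

**One difference:** the brush did not slide back to the head-side upright at the start of the pull. The handle came out first, and the brush was then dragged about 20 mm with 7–9 N.

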